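# Sample bottles into their matching nests

## Robot

A 6-joint arm with a two-finger parallel gripper is mounted at the origin on the work surface. World frame = base frame: x ahead of the robot, y to its left, z up, the work surface at z = 0. Lengths are in mm, angles in rad, forces in N, time in s.
With the tool pointing down it reaches from about 375 to 750 mm from the base axis. Payload 9 kg.
Tool frame: the origin (TCP) lies on the centre line of the jaws, within the pads' length; the fingertips stand 8 mm ahead of it and the grasp point (between the pads) lies 11 mm behind it; z points along the fingers, y is the line along which they close (so a half turn about z gives the same grasp; the last joint's range is limited). The gripper opens to 85 mm and grips with 20 to 120 N. Pads are 22 mm wide; open, the fingers measure 114 mm over their backs; the gripper's body (76 mm by 85 mm) begins 54 mm behind the grasp point. The pads swing forward as they close: fully open they stand 13 mm farther back than shut.
Start: joints at [1.078, 0.104, 0.097, 1.564, 0, 1.353], TCP at [162.816, 577.518, 239.331] pointing down, gripper open.
Joint ranges: [-2.99, 2.99], [-0.84, 1.86], [-1.1, 1.16], [-1.84, 2.11], [-1.51, 1.56], [-3.14, 3.14]. Speed limits (rad/s): [2.22, 2.22, 2.57, 3.14, 3.14, 3.14].

## Interface

Orientations are given as a unit quaternion [w, x, y, z].
In Python, from cell import arm, eyes, workorder gives the robot as it stands.
- The arm moves only by the tool step_arm, never from a script. Its argument "rows" is text: rows parted by semicolons, each of 7 numbers parted by spaces: the shift along the tool's x, y, z in m, then the turn, a rotation vector about the tool's x, y, z in degrees, then the closure, from 0 (fully open) to 1 (shut). A call has 1 to 12 rows; each row is the pose to reach, as a shift and turn from the pose commanded when the call began, along the tool's axes at that moment; what a row does not reach only later rows make up. A row lasts 1/8 s, in which the tool goes at most 62.5 mm and 10.7 degrees, less where a joint would pass 70% of its speed; a pose out of reach is approached as far as the arm can. A call with a gripper value outside its range is refused whole. The fingers move at their own pace and stop on an object; the grip force is fixed at half the most. Time passes only in rows, so rows that repeat a pose let the fingers close. It gives the time, the measured TCP pose, the force, the opening and the grip force at its end, in the units of the state.
- arm.observe(): the state, without advancing time (a new reading comes with each control period).
- eyes.read_camera(name): name is "side" or "top"; returns the picture (384x512x3 uint8, red, green, blue); there is no depth.
- eyes.get_calibration(name): a dict with "fov_y" (degrees; the focal length in pixels is half the picture's height over the tangent of half this angle, whatever the lens; pixels are square), "cx", "cy" (the principal point, pixels), "T" (4x4, takes a point from camera to world coordinates). Camera axes: x right, y up, looking along -z (the intrinsics and any distortion apply to the point x, -y, -z); pixel columns grow to the right and rows downward; lengths in mm; the calibration is good to about 2 mm. A picture is of the moment at which its call begins. get_calibration takes no time and is no camera call.
- workorder.finish_job(): hands the job in; it is judged then, once.
The state is a dict: "clock": time; "q": joint angles; "joint_vel": joint speeds; "joint_efforts": joint torques, N m; "eef_pos": TCP position; "tcp_rot": TCP orientation; "force": force on the tool from outside, world axes, zero at the start; "torque": the same for the moment, N m; "grip_width": finger opening in mm; "grip_force": force on a finger pad.
Only numpy, scipy, OpenCV 4.12 (cv2) and the standard library are available. Lean on these libraries where they do the work, as an engineer would, in place of code of your own. Each camera call takes 0.05 s, during which the arm holds its last target. There are 200 camera calls.

## Task

Get the samples ready for tonight's chromatograph run: put each of the four amber bottles into the metal nest whose opening has the same shape and size as the bottle's base, standing upright on the nest floor inside the lip, the square and the oblong bottle turned to line up with their nests. Set them down rather than dropping them, never tip one over, and leave the beaker and the spanner alone.

Things in the scene. Friction and masses are not known exactly. Their poses are not given: they have to be found in the camera images.
- round_bottle: The wide round bottle, 54 mm across the body, 80 mm tall over all (straight glass wall up to 56 mm, cap 42 mm across above 62 mm), stands upright on the table; about 0.2 kg; amber glass, black screw cap. Origin: centre of its underside, z up.
- slim_vial: The slim round vial, 28 mm across, 72 mm tall over all (straight glass wall up to 52 mm, cap 24 mm across above 58 mm), stands upright on the table; about 0.07 kg; amber glass, black screw cap. Origin: centre of its underside, z up.
- square_bottle: The square bottle, 44 by 44 mm body, glass up to 58 mm, cap 34 mm across, 74 mm tall over all, stands upright on the table; about 0.17 kg; amber glass, black screw cap. Origin: centre of its underside, z up. x and y are square to its sides.
- oblong_bottle: The oblong bottle, body 64 mm along its x by 26 mm along its y, glass up to 58 mm, cap 23 mm across, 74 mm tall over all, stands upright on the table; about 0.15 kg; amber glass, black screw cap. Origin: centre of its underside, z up.
- round_nest: Low aluminium nest with a dark floor and a large round opening 70 mm across (82 mm outside), for the wide round bottle. Floor 4 mm above the table, top of the lip 12 mm above the table (lip 6 mm wide). Fixed to the table, any yaw. Origin: centre of its underside, at table height, z up.
- slim_nest: Low aluminium nest with a dark floor and a small round opening 44 mm across (56 mm outside), for the slim vial. Floor 4 mm above the table, top of the lip 12 mm above the table (lip 6 mm wide). Fixed to the table, any yaw. Origin: centre of its underside, at table height, z up.
- square_nest: Low aluminium nest with a dark floor and a square opening 60 by 60 mm (72 mm outside), for the square bottle. Floor 4 mm above the table, top of the lip 12 mm above the table (lip 6 mm wide). Fixed to the table, any yaw. Origin: centre of its underside, at table height, z up. x and y are square to its sides.
- oblong_nest: Low aluminium nest with a dark floor and an oblong opening 80 mm along its x by 42 mm along its y (92 by 54 mm outside), for the oblong bottle. Floor 4 mm above the table, top of the lip 12 mm above the table (lip 6 mm wide). Fixed to the table, any yaw. Origin: centre of its underside, at table height, z up.
- beaker: Bystander: empty open glass beaker, 64 mm across, 85 mm tall, at the far side of the work. Origin: centre of its underside.
- spanner: Bystander: steel spanner, 160 mm long, lying on the bench at the left of the work. Origin: on its underside, near the middle.
There are look-alikes about, which are no part of the job. Leave any blue or purple look-alike of the square_bottle alone.

How it is judged:
By the outcome, as a careful person would: the job done as asked, in the order asked, and still so for the second after the job is handed in, with the robot touching nothing.
It also fails if it takes over 120 s, if anything falls off the work surface, if the arm or the gripper's body presses on something with over 40 N, if the wrist force passes 120 N, or if a joint passes its speed limit or range.

## Working session

There is one attempt and no reset: what is moved stays moved. The work goes in short steps, Python scripts to look and compute and a tool call to move; the robot and the scene stay as the last step left them, time stands still between calls to the robot, and variables do not carry over. Pictures are saved under pics/ and viewed, at most 14 in all, crops included, and the job is handed in when it is done.

Besides the shell and the picture viewer there is one more tool, called after "Call:" by a JSON object that holds its "method" and its "body". step_arm: Moves the arm, as the interface text tells. Its arguments: {"type":"object","properties":{"rows":{"type":"string"}},"required":["rows"]}

```bash
mkdir -p pics; ls; python3 - <<'E'
from cell import arm, eyes, workorder
import cv2
print(arm.observe())
for n in ("top","side"):
    cv2.imwrite(f"pics/{n}0.png",eyes.read_camera(n)[:,:,::-1]); print(eyes.get_calibration(n))
E
```

```text
pics
{'clock': 0.0, 'q': array([ 1.07832265e+00,  1.04688862e-01,  9.64324513e-02,  1.56390226e+00,
       -5.31881590e-05,  1.35306230e+00]), 'joint_vel': array([ 1.87554616e-03,  1.97158114e-05, -4.27702210e-04, -9.59853186e-04,
       -3.37172689e-04, -2.17697990e-04]), 'joint_efforts': array([-9.18045080e-04, -5.56935918e+01,  5.03643715e+01,  1.73530681e-02,
       -3.30819585e-04,  1.91338358e-05]), 'eef_pos': array([162.63907154, 577.18324393, 238.50817233]), 'tcp_rot': array([-2.11900378e-04,  1.36938145e-01,  9.90579366e-01, -6.47920651e-04]), 'force': array([-0.03603083, -0.19229677,  0.47681062]), 'torque': array([ 0.01587348, -0.0058431 ,  0.01045707]), 'grip_force': 0.0, 'grip_width': 85.28611544128557}
{'fov_y': 55.35095405715368, 'cx': 248.4300379499277, 'cy': 185.225651384672, 'T': array([[ 2.79302322e-02,  9.90578510e-01, -1.34067585e-01,
         4.30525411e+02],
       [-9.99152215e-01,  2.36071886e-02, -3.37276132e-02,
         8.11368739e+01],
       [-3.02448901e-02,  1.34895944e-01,  9.90398067e-01,
         9.94611629e+02],
       [ 0.00000000e+00,  0.00000000e+00,  0.00000000e+00,
         1.00000000e+00]])}
{'fov_y': 44.11551913942256, 'cx': 253.30722736762195, 'cy': 187.0888521034368, 'T': array([[-9.99258020e-01,  4.80201212e-03, -3.82145281e-02,
         5.05625400e+02],
       [-3.37124205e-02, -5.88849047e-01,  8.07539641e-01,
         1.12144823e+03],
       [-1.86247733e-02,  8.08228767e-01,  5.88574020e-01,
         7.94258593e+02],
       [ 0.00000000e+00,  0.00000000e+00,  0.00000000e+00,
         1.00000000e+00]])}
```

View pics/top0.png

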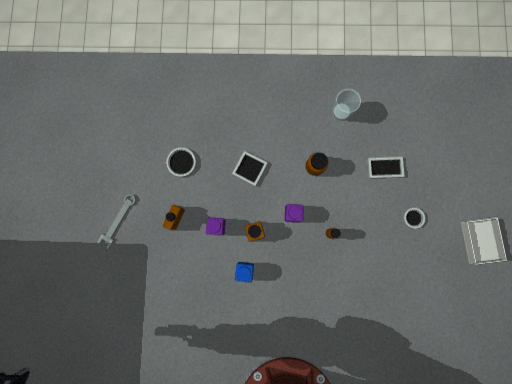

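View pics/side0.png

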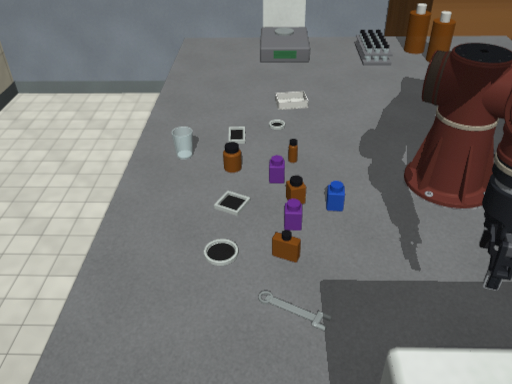

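```bash
cat > h.py <<'E'
import numpy as np, cv2
from cell import arm, eyes, workorder
def ray(n,uv):
    c=eyes.get_calibration(n); T=c["T"]; f=192/np.tan(np.radians(c["fov_y"]/2))
    uv=np.atleast_2d(uv).astype(float)
    d=np.c_[(uv[:,0]-c["cx"])/f,-(uv[:,1]-c["cy"])/f,-np.ones(len(uv))]@T[:3,:3].T
    return T[:3,3],d
def plane(n,uv,z):
    o,d=ray(n,uv); return (o+d*((z-o[2])/d[:,2])[:,None])[:,:2]
def tri(u1,u2):
    o1,d1=ray("top",u1);o2,d2=ray("side",u2);d1,d2=d1[0],d2[0]
    s=np.linalg.lstsq(np.c_[d1,-d2],o2-o1,rcond=None)[0]
    a,b=o1+s[0]*d1,o2+s[1]*d2
    return (a+b)/2,np.linalg.norm(a-b)
def blobs(m,amin=15):
    n,l,s,c=cv2.connectedComponentsWithStats(m.astype(np.uint8))
    return [(c[i],s[i],l==i) for i in range(1,n) if s[i,4]>=amin]
def masks(im):
    h=cv2.cvtColor(im,cv2.COLOR_RGB2HSV).astype(int); H,S,V=h[...,0],h[...,1],h[...,2]
    return dict(orange=(H<22)&(S>130)&(V>50), bright=(V>150)&(S<60), dark=(V<42))
E
cat > m.py <<'E'
from h import *
for n in ("top","side"):
    im=cv2.cvtColor(cv2.imread(f"pics/{n}0.png"),cv2.COLOR_BGR2RGB); M=masks(im)
    for k in M:
        for c,s,l in blobs(M[k]):
            if s[4]>1500 or not 100<c[1]<300: continue
            x=""
            if k=="bright":
                ct=max(cv2.findContours(l.astype(np.uint8),0,cv2.CHAIN_APPROX_NONE)[0],key=cv2.contourArea)[:,0]
                p=plane(n,ct,12).astype(np.float32); r=cv2.minAreaRect(p); x=np.round(r[0],1),np.round(r[1],1),round(r[2],1)
            print(n,k,np.round(c,1),s,x, "z0:",plane(n,c,0).round()[0])
im=cv2.imread("pics/top0.png"); si=cv2.imread("pics/side0.png")
t=lambda i,u,v:cv2.resize(i[v-24:v+24,u-24:u+24],(195,195),interpolation=cv2.INTER_CUBIC)
cv2.imwrite("pics/crop.png",np.vstack([np.hstack([t(im,*p) for p in [(317,163),(255,231),(173,217),(333,233)]]),
 np.hstack([t(si,*p) for p in [(232,158),(296,190),(286,246),(292,152)]]),
 np.hstack([t(im,*p) for p in [(181,162),(250,168),(386,167),(414,218)]])]))
E
python3 m.py
```

```text
top orange [313.6 167.3] [306 153  22  22 170]  z0: [619. -63.]
top orange [172.6 217.3] [163 205  20  25 214]  z0: [472. 319.]
top orange [254.3 231.2] [245 222  20  19 153]  z0: [441.  96.]
top orange [328.5 233.1] [326 229   7   9  42]  z0: [ 441. -103.]
top bright [341.1 110.5] [334 104  16  14 178] (array([ 778.2, -136.9]), array([37.3, 41.4]), 1.0) z0: [ 782. -139.]
top bright [180.3 160.7] [166 148  30  28 131] (array([625.1, 303.4]), array([75.6, 80.3]), 1.3) z0: [629. 307.]
top bright [249.  168.1] [232 151  35  35 180] (array([611.1, 114.1]), array([71.1, 71.4]), 64.2) z0: [613. 115.]
top bright [386.3 166.6] [368 157  36  21 199] (array([ 622.4, -254.4]), array([53.4, 91.9]), 3.5) z0: [ 625. -260.]
top bright [414.6 217.7] [404 208  21  21 106] (array([ 488. , -325.3]), array([52.3, 51.6]), 44.7) z0: [ 488. -332.]
top bright [499.3 229.6] [495 218   8  26  28] (array([ 460.5, -544.6]), array([65.9,  5.5]), 12.1) z0: [ 463. -552.]
top bright [486.2 240.6] [474 221  25  40 682] (array([ 433.5, -508.5]), array([98.6, 46.5]), 8.2) z0: [ 433. -516.]
top bright [471.  241.1] [46
[... 1644 characters left out ...]
de dark [276.5 123.7] [273 123   8   3  15]  z0: [ 489. -344.]
side dark [505.8 139.3] [500 126  12  25 142]  z0: [-253. -238.]
side dark [236.1 134.2] [231 130  11   9  93]  z0: [ 625. -270.]
side dark [293. 142.] [290 139   7   7  41]  z0: [ 436. -219.]
side dark [231.3 147.5] [225 143  14  10 123]  z0: [ 636. -184.]
side dark [502.9 161. ] [497 150  15  19  49]  z0: [-194. -109.]
side dark [461.6 184.7] [459 166   7  34  57]  z0: [-32.  15.]
side dark [295.6 180.6] [290 176  12  10 105]  z0: [436.  -1.]
side dark [231.8 202. ] [221 196  23  13 179]  z0: [614. 101.]
side dark [286.  234.8] [282 230   9  10  78]  z0: [469. 233.]
side dark [220.4 251.5] [208 244  26  16 331]  z0: [627. 295.]
```

View pics/crop.png

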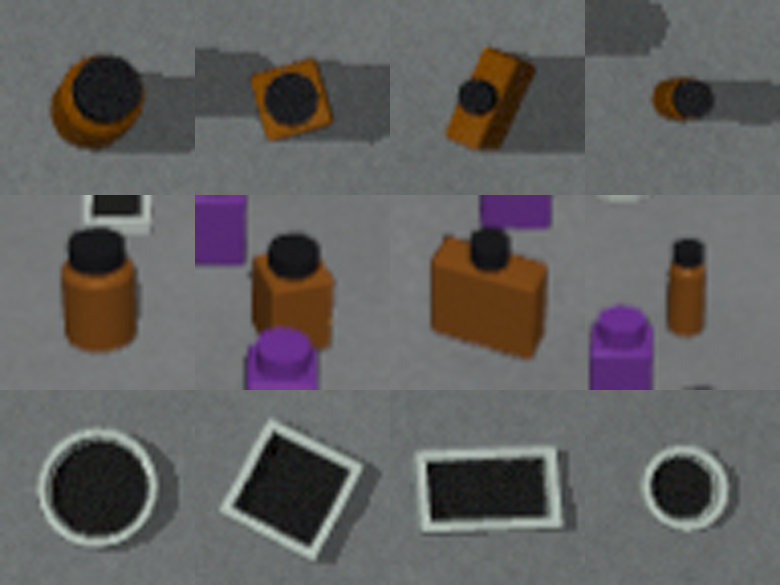

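```bash
cat > m2.py <<'E'
from h import *
for n,t,s,z in [("round",[318.8,160.7],[231.3,147.5],80),("square",[254.3,230.7],[295.6,180.6],74),("oblong",[170.2,216.5],[286,234.8],74),("slim",[335.1,232.8],[293,142],72)]:
    print(n,*[np.round(a,1) for a in tri(t,s)],"top@z-4",plane("top",t,z-4).round(1),"side@z-6",plane("side",s,z-6).round(1))
for n,t in [("blue",[244.5,270]),("pur1",[216,226]),("pur2",[294,213])]: print(n,plane("top",t,70).round())
def edge(n,o,pts,z,nm):
    p=plane(n,np.array(pts)/(195/48)+np.array(o)-.38,z)
    d=np.diff(np.r_[p,p[:1]],axis=0); print(nm,"mean",p.mean(0).round(1),"len",np.hypot(*d.T).round(1),"ang",np.degrees(np.arctan2(d[:,1],d[:,0])).round(1))
edge("top",(231,207),[(57,75),(124,58),(137,122),(70,140)],58,"sq top")
edge("side",(262,222),[(42,63),(147,98)],58,"obl side front top edge")
edge("side",(262,222),[(42,130),(143,160)],0,"obl side front bottom edge")
edge("top",(149,193),[(95,48),(57,138)],58,"obl top left edge")
# brightness split of oblong's faces
im=cv2.imread("pics/top0.png"); hsv=cv2.cvtColor(im,cv2.COLOR_BGR2HSV); M=masks(im[:,:,::-1])["orange"]
h=cv2.imread("pics/top0.png")[205:231,160:186,2]; print(h)
E
python3 m2.py
```

```text
round [623.2 -65.3  72.3] 0.8 top@z-4 [[622.  -64.7]] side@z-6 [[623.4 -62.6]]
square [441.4  94.7  67.8] 0.7 top@z-4 [[441.   94.7]] side@z-6 [[441.8  94.9]]
oblong [471.4 309.4  68. ] 0.9 top@z-4 [[470.9 308.9]] side@z-6 [[471.9 309.4]]
slim [ 441.6 -107.1   66.5] 0.3 top@z-4 [[ 441.4 -106.8]] side@z-6 [[ 441.7 -108. ]]
blue [[344. 116.]]
pur1 [[450. 191.]]
pur2 [[488.  -4.]]
sq top mean [440.7  94.4] len [43.3 40.5 43.2 41.1] ang [ -74.3 -167.1  106.5   13.1]
obl side front top edge mean [474.8 320.6] len [64.6 64.6] ang [154.3 -25.7]
obl side front bottom edge mean [474.5 312.6] len [62.8 62.8] ang [157.8 -22.2]
obl top left edge mean [473.9 319.4] len [61.1 61.1] ang [160. -20.]
[[109 108 109 105 106 109 106 104 107 105 105 107 131 102  92  78  90  96
   97  98  99 102  99 107 109 112]
 [106 111 104 108 109 108 107 105 104 109 105 112 117 119 112 104  96  76
   73  60  68  73  77 101 105 101]
 [107 108 107 111 112 108 103 110 107 104 111 124 121 118 118 123 117 105
   97  79  55  62  67  65  75  75]
 [108 107 108 105 110 107 105 108 107 109 112 120 119 119 118 120 120 115
  114 
[... 1727 characters left out ...]
48  51  52
   61  74  71  68  73  75  73  77]
 [103 103 108 120 117 121 122 121 122 122 123 116  81  49  50  50  52  50
   65  69  71  70  70  68  73  72]
 [104 105 107 107 114 122 117 124 123 121 124  97  64  49  52  54  53  55
   72  70  69  71  68  70  69  70]
 [106 103 103  97 109 107 117 123 121 123 120  83  52  51  48  50  51  67
   71  73  71  72  73  72  70  69]
 [102 105 103 103 101  95 106 109 117 122 109  68  48  53  49  50  61  72
   69  70  71  68  71  70  72  70]
 [101 105 104  99 103 103 108  99 100 112  93  62  59  63  62  59  66  72
   72  73  75  70  70  69  71  67]
 [107 104 103  98 101 102 102 100 103  95  98  87  86  86  88  86  82  83
   83  83  87  87  82  84  79  79]]
```

```bash
cat > g.py <<'E'
# usage: g.py x y z yaw : shift (m, tool axes) and turn (deg about tool z) from the present pose
from h import *
import sys
from scipy.spatial.transform import Rotation as R
s=arm.observe(); q=s["tcp_rot"]; r=R.from_quat(q,scalar_first=True); m=r.as_matrix()
yaw=np.degrees(np.arctan2(m[1,1],m[0,1]))
print("t",round(s["clock"],2),"pos",s["eef_pos"].round(1),"yaw",yaw.round(2),"zaxis",m[:,2].round(3),"grip",round(s["grip_width"],1),round(s["grip_force"],1),"F",s["force"].round(1))
a=[float(v) for v in sys.argv[1:]]
for i in range(0,len(a),4):
    d=m.T@(np.array(a[i:i+3])-s["eef_pos"])
    print("shift",(d/1000).round(4),"turn",round(-((a[i+3]-yaw+180)%360-180),1))
E
python3 g.py 471.4 309.2 130 66.5 471.4 309.2 32 66.5
```

```text
t 0.1 pos [162.7 577.2 238.6] yaw 74.26 zaxis [-0.001 -0.001 -1.   ] grip 85.6 0.0 F [-0.2 -0.3  0.3]
shift [-0.3699 -0.1741  0.1087] turn 7.8
shift [-0.3699 -0.174   0.2067] turn 7.8
```

Candidates (top pixels): amber round (317,163), amber square (255,231), amber oblong (173,217), amber slim (333,233). The look-alikes are purple (216,226), purple (294,213) and blue (244,272), and the crop confirms the four amber ones. Oblong first.

Call:
{"method": "step_arm", "body": {"rows": "-0.37 -0.174 0.108 0 0 7.8 0;-0.37 -0.174 0.108 0 0 7.8 0;-0.37 -0.174 0.108 0 0 7.8 0;-0.37 -0.174 0.108 0 0 7.8 0;-0.37 -0.174 0.108 0 0 7.8 0;-0.37 -0.174 0.108 0 0 7.8 0;-0.37 -0.174 0.108 0 0 7.8 0;-0.37 -0.174 0.108 0 0 7.8 0;-0.37 -0.174 0.108 0 0 7.8 0;-0.37 -0.174 0.108 0 0 7.8 0;-0.37 -0.174 0.108 0 0 7.8 0;-0.37 -0.174 0.108 0 0 7.8 0"}}

```text
clock: 1.6
eef_pos: [471.4, 310.2, 131.5]
tcp_rot: [0.0, 0.204, 0.979, 0.0]
force: [-0.8, 0.0, 0.8]
grip_width: 85.3
grip_force: 0.0
```

```bash
python3 g.py 471.4 309.2 32 66.5; python3 -c "
from h import *
a=eyes.read_camera('top')[165:265,110:240,::-1];b=eyes.read_camera('side')[190:290,220:350,::-1]
cv2.imwrite('pics/p1.png',cv2.resize(np.hstack([a,b]),None,fx=3,fy=3,interpolation=2))"
```

```text
t 1.6 pos [471.4 310.2 131.5] yaw 66.51 zaxis [ 0.  0. -1.] grip 85.3 0.0 F [-0.8  0.   0.8]
shift [-0.0004 -0.0009  0.0995] turn 0.0
```

View pics/p1.png

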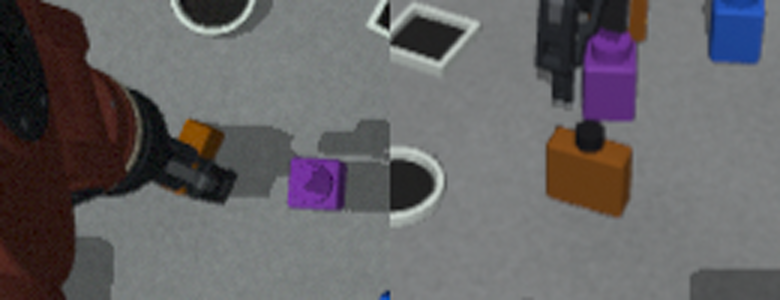

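The picture shows the gripper above the oblong bottle: near finger at side (275,215), cap at side (286,232). I'm descending with jaws across the 26 mm side.

Call:
{"method": "step_arm", "body": {"rows": "0 -0.001 0.03 0 0 0 0;0 -0.001 0.06 0 0 0 0;0 -0.001 0.08 0 0 0 0;0 -0.001 0.099 0 0 0 0;0 -0.001 0.099 0 0 0 0;0 -0.001 0.099 0 0 0 0;0 -0.001 0.099 0 0 0 0"}}

```text
clock: 2.58
eef_pos: [472.1, 309.0, 33.5]
tcp_rot: [0.001, 0.204, 0.979, 0.001]
force: [-0.5, 0.1, -0.1]
grip_width: 85.4
grip_force: 0.0
```

Call:
{"method": "step_arm", "body": {"rows": "0 0 0 0 0 0 0.4;0 0 0 0 0 0 0.5;0 0 0 0 0 0 0.6;0 0 0 0 0 0 0.7;0 0 0 0 0 0 0.8;0 0 0 0 0 0 0.9;0 0 0 0 0 0 1;0 0 0 0 0 0 1;0 0 0 0 0 0 1"}}

```text
clock: 3.7
eef_pos: [471.5, 308.8, 32.5]
tcp_rot: [0.0, 0.204, 0.979, 0.0]
force: [0.1, 1.0, 4.3]
grip_width: 25.1
grip_force: 59.3
```

```bash
python3 g.py 471.4 309.2 90 66.5
```

```text
t 3.7 pos [471.5 308.8  32.5] yaw 66.46 zaxis [ 0.  0. -1.] grip 25.1 59.3 F [0.1 1.  4.3]
shift [ 0.0002  0.0004 -0.0575] turn -0.0
```

Call:
{"method": "step_arm", "body": {"rows": "0 0 -0.01 0 0 0 1;0 0 -0.03 0 0 0 1;0 0 -0.07 0 0 0 1;0 0 -0.11 0 0 0 1;0 0 -0.11 0 0 0 1"}}

```text
clock: 4.32
eef_pos: [473.5, 309.6, 147.4]
tcp_rot: [0.003, 0.204, 0.979, 0.002]
force: [0.4, 0.6, -1.6]
grip_width: 24.9
grip_force: 59.0
```

```bash
python3 g.py 622.4 -254.4 140 3.5; python3 -c "
from h import *
a=eyes.read_camera('side')[150:270,210:350,::-1]
cv2.imwrite('pics/p2.png',cv2.resize(a,None,fx=4,fy=4,interpolation=2))"
```

```text
t 4.33 pos [473.5 309.6 147.4] yaw 66.46 zaxis [ 0.007  0.002 -1.   ] grip 24.9 59.0 F [ 0.4  0.6 -1.6]
shift [-0.3617 -0.4576  0.007 ] turn 63.0
```

View pics/p2.png

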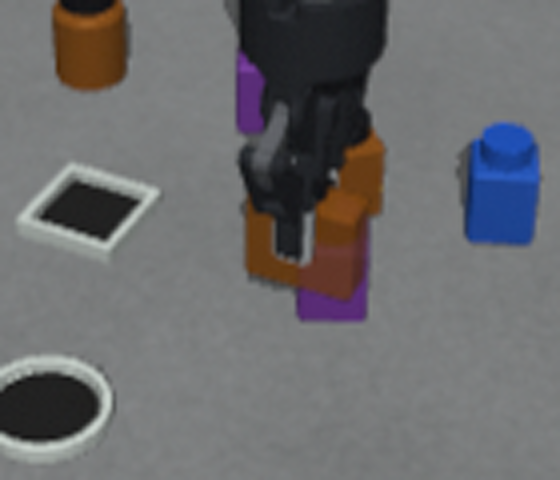

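Call:
{"method": "step_arm", "body": {"rows": "-0.363 -0.456 0 0 0 63 1;-0.363 -0.456 0 0 0 63 1;-0.363 -0.456 0 0 0 63 1;-0.363 -0.456 0 0 0 63 1;-0.363 -0.456 0 0 0 63 1;-0.363 -0.456 0 0 0 63 1;-0.363 -0.456 0 0 0 63 1;-0.363 -0.456 0 0 0 63 1;-0.363 -0.456 0 0 0 63 1;-0.363 -0.456 0 0 0 63 1;-0.363 -0.456 0 0 0 63 1;-0.363 -0.456 0 0 0 63 1"}}

```text
clock: 5.88
eef_pos: [621.5, -253.2, 141.6]
tcp_rot: [-0.001, 0.685, 0.728, 0.0]
force: [-0.4, 0.6, -1.8]
grip_width: 25.4
grip_force: 59.4
```

Call:
{"method": "step_arm", "body": {"rows": "0 0 0 0 0 0 1;0 0 0 0 0 0 1"}}

```text
clock: 6.12
eef_pos: [622.0, -253.3, 142.5]
tcp_rot: [0.0, 0.685, 0.729, 0.0]
force: [-0.1, 0.5, -1.1]
grip_width: 25.5
grip_force: 59.4
```

```bash
python3 g.py 622.4 -254.4 50 3.5  622.4 -254.4 37 3.5
```

```text
t 6.12 pos [ 622.  -253.3  142.5] yaw 3.52 zaxis [ 0.  0. -1.] grip 25.5 59.4 F [-0.1  0.5 -1.1]
shift [-0.0011  0.0003  0.0925] turn 0.0
shift [-0.0011  0.0003  0.1055] turn 0.0
```

Call:
{"method": "step_arm", "body": {"rows": "-0.001 0 0.03 0 0 0 1;-0.001 0 0.06 0 0 0 1;-0.001 0 0.08 0 0 0 1;-0.001 0 0.09 0 0 0 1;-0.001 0 0.095 0 0 0 1;-0.001 0 0.098 0 0 0 1;-0.001 0 0.1 0 0 0 1;-0.001 0 0.102 0 0 0 1;-0.001 0 0.104 0 0 0 1;-0.001 0 0.105 0 0 0 1;-0.001 0 0.105 0 0 0 1"}}

```text
clock: 7.5
eef_pos: [622.0, -255.2, 37.2]
tcp_rot: [-0.0, 0.685, 0.728, 0.0]
force: [0.4, -0.2, -1.1]
grip_width: 25.2
grip_force: 59.4
```

```bash
python3 g.py 622.4 -254.4 36 3.5; python3 -c "
from h import *
a=eyes.read_camera('side')[90:165,190:290,::-1];b=eyes.read_camera('top')[130:205,340:440,::-1]
cv2.imwrite('pics/p3.png',cv2.resize(np.hstack([a,b]),None,fx=4,fy=4,interpolation=2))"
```

```text
t 7.5 pos [ 622.  -255.2   37.2] yaw 3.46 zaxis [-0.  0. -1.] grip 25.2 59.4 F [ 0.4 -0.2 -1.1]
shift [0.0008 0.0005 0.0012] turn -0.0
```

View pics/p3.png

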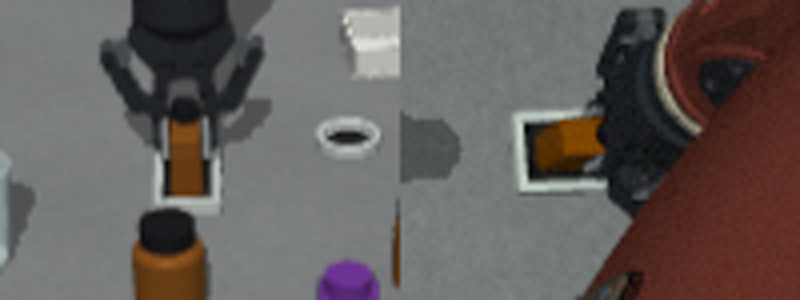

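The picture shows the oblong bottle inside its nest and aligned: side about (237,135), top (386,167). I'll lower it until it touches.

Call:
{"method": "step_arm", "body": {"rows": "0 0 0.0005 0 0 0 1;0 0 0.001 0 0 0 1;0 0 0.0015 0 0 0 1;0 0 0.0015 0 0 0 1"}}

```text
clock: 8.1
eef_pos: [622.1, -255.3, 36.6]
tcp_rot: [0.0, 0.685, 0.728, 0.0]
force: [-2.5, 2.3, 5.3]
grip_width: 25.4
grip_force: 60.3
```

Contact (5 N up, −1 N before). Release slowly, then rise.

Call:
{"method": "step_arm", "body": {"rows": "0 0 0 0 0 0 0.65;0 0 0 0 0 0 0.5;0 0 0 0 0 0 0.3;0 0 0 0 0 0 0.1;0 0 0 0 0 0 0;0 0 0 0 0 0 0;0 0 0 0 0 0 0"}}

```text
clock: 8.98
eef_pos: [622.0, -255.3, 35.8]
tcp_rot: [-0.0, 0.685, 0.728, 0.0]
force: [0.1, -0.7, 0.3]
grip_width: 85.3
grip_force: 0.0
```

Call:
{"method": "step_arm", "body": {"rows": "0 0 -0.02 0 0 0 0;0 0 -0.05 0 0 0 0;0 0 -0.1 0 0 0 0;0 0 -0.1 0 0 0 0;0 0 -0.1 0 0 0 0"}}

```text
clock: 9.6
eef_pos: [622.3, -255.5, 136.8]
tcp_rot: [0.001, 0.685, 0.728, 0.0]
force: [0.7, 0.2, -0.6]
grip_width: 84.8
grip_force: 0.0
```

```bash
python3 g.py 622.5 -64.5 136 30 441.5 -107 135 60
```

```text
t 9.6 pos [ 622.3 -255.5  136.8] yaw 3.45 zaxis [ 0.001 -0.001 -1.   ] grip 84.8 0.0 F [ 0.7  0.2 -0.6]
shift [0.1906 0.0117 0.0007] turn -26.5
shift [ 0.1591 -0.1715  0.0015] turn -56.5
```

Call:
{"method": "step_arm", "body": {"rows": "0.159 -0.1715 0 0 0 0 0;0.159 -0.1715 0 0 0 0 0;0.159 -0.1715 0 0 0 0 0;0.159 -0.1715 0 0 0 0 0;0.159 -0.1715 0 0 0 0 0;0.159 -0.1715 0 0 0 0 0;0.159 -0.1715 0 0 0 0 0;0.159 -0.1715 0 0 0 0 0"}}

```text
clock: 10.6
eef_pos: [441.5, -107.4, 135.6]
tcp_rot: [-0.0, 0.686, 0.728, -0.0]
force: [-0.6, -0.1, 0.5]
grip_width: 85.0
grip_force: 0.0
```

```bash
python3 g.py 441.5 -107 32 3.5; python3 -c "
from h import *
a=eyes.read_camera('side')[70:170,220:370,::-1];b=eyes.read_camera('top')[120:260,300:430,::-1]
b=cv2.resize(b,None,fx=100/140,fy=100/140)
M=masks(eyes.read_camera('top'))
cv2.imwrite('pics/p4.png',cv2.resize(np.hstack([a,b]),None,fx=3,fy=3,interpolation=2))"
```

```text
t 10.6 pos [ 441.5 -107.4  135.6] yaw 3.43 zaxis [-0.001  0.    -1.   ] grip 85.0 0.0 F [-0.6 -0.1  0.5]
shift [3.000e-04 1.000e-04 1.036e-01] turn -0.1
```

View pics/p4.png

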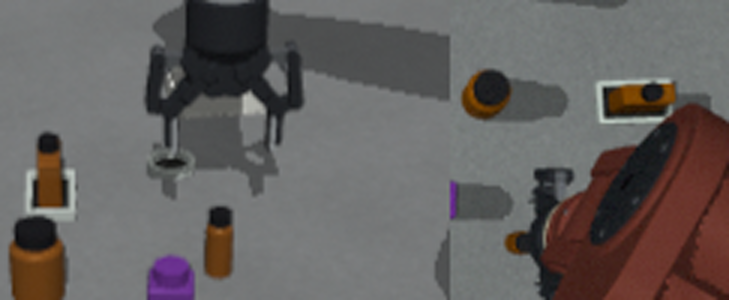

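The oblong bottle stands free in its nest (side ~(236,130), top ~(386,167)). The jaws straddle the slim vial at side (293,150). Descending and gripping.

Call:
{"method": "step_arm", "body": {"rows": "0 0 0.03 0 0 0 0;0 0 0.06 0 0 0 0;0 0 0.08 0 0 0 0;0 0 0.1035 0 0 0 0;0 0 0.1035 0 0 0 0;0 0 0.1035 0 0 0 0.2"}}

```text
clock: 11.5
eef_pos: [441.7, -107.2, 33.2]
tcp_rot: [0.0, 0.685, 0.728, 0.0]
force: [-0.1, 0.8, 0.5]
grip_width: 69.7
grip_force: 0.0
```

Call:
{"method": "step_arm", "body": {"rows": "0 0 0 0 0 0 0.4;0 0 0 0 0 0 0.5;0 0 0 0 0 0 0.6;0 0 0 0 0 0 0.7;0 0 0 0 0 0 0.8;0 0 0 0 0 0 0.9;0 0 0 0 0 0 1;0 0 0 0 0 0 1"}}

```text
clock: 12.5
eef_pos: [441.4, -107.1, 32.8]
tcp_rot: [0.0, 0.685, 0.728, 0.0]
force: [-1.2, 0.2, 5.2]
grip_width: 26.2
grip_force: 58.6
```

Call:
{"method": "step_arm", "body": {"rows": "0 0 -0.01 0 0 0 1;0 0 -0.03 0 0 0 1;0 0 -0.07 0 0 0 1;0 0 -0.11 0 0 0 1;0 0 -0.11 0 0 0 1;0 0 -0.11 0 0 0 1"}}

```text
clock: 13.25
eef_pos: [441.1, -106.8, 142.0]
tcp_rot: [-0.0, 0.685, 0.728, 0.0]
force: [-0.6, 0.1, -1.1]
grip_width: 26.2
grip_force: 59.0
```

```bash
python3 g.py 488.5 -325 140 3.5
```

```text
t 13.25 pos [ 441.1 -106.8  142. ] yaw 3.46 zaxis [-0.  0. -1.] grip 26.2 59.0 F [-0.6  0.1 -1.1]
shift [-0.2206  0.0341  0.0019] turn -0.0
```

Call:
{"method": "step_arm", "body": {"rows": "-0.2205 0.034 0 0 0 0 1;-0.2205 0.034 0 0 0 0 1;-0.2205 0.034 0 0 0 0 1;-0.2205 0.034 0 0 0 0 1;-0.2205 0.034 0 0 0 0 1;-0.2205 0.034 0 0 0 0 1;-0.2205 0.034 0 0 0 0 1;-0.2205 0.034 0 0 0 0 1"}}

```text
clock: 14.25
eef_pos: [488.6, -324.2, 142.4]
tcp_rot: [0.0, 0.685, 0.728, 0.0]
force: [-0.1, -0.2, -0.7]
grip_width: 26.1
grip_force: 59.1
```

Call:
{"method": "step_arm", "body": {"rows": "0 0 0.03 0 0 0 1;0 0 0.06 0 0 0 1;0 0 0.075 0 0 0 1;0 0 0.085 0 0 0 1;0 0 0.085 0 0 0 1;0 0 0.085 0 0 0 1"}}

```text
clock: 15.0
eef_pos: [489.0, -325.5, 58.4]
tcp_rot: [0.001, 0.685, 0.728, 0.0]
force: [0.6, -0.1, -0.8]
grip_width: 26.0
grip_force: 59.1
```

```bash
python3 g.py 488.5 -325 37.5 3.5; python3 -c "
from h import *
a=eyes.read_camera('side')[80:155,230:330,::-1];b=eyes.read_camera('top')[180:255,360:460,::-1]
cv2.imwrite('pics/p5.png',cv2.resize(np.hstack([a,b]),None,fx=4,fy=4,interpolation=2))"
```

```text
t 15.0 pos [ 489.  -325.5   58.4] yaw 3.46 zaxis [ 0.001 -0.001 -1.   ] grip 26.0 59.1 F [ 0.6 -0.1 -0.8]
shift [ 0.0005 -0.0005  0.0209] turn -0.0
```

View pics/p5.png

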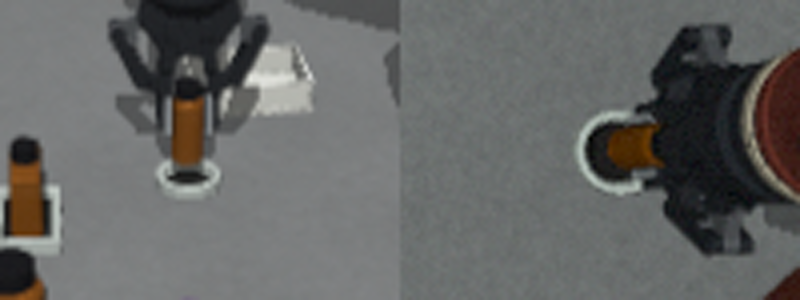

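The vial sits over the slim nest, with both centred at side column 277. Lowering it.

Call:
{"method": "step_arm", "body": {"rows": "0 0 0.008 0 0 0 1;0 0 0.014 0 0 0 1;0 0 0.018 0 0 0 1;0 0 0.02 0 0 0 1;0 0 0.021 0 0 0 1;0 0 0.022 0 0 0 1;0 0 0.0225 0 0 0 1;0 0 0.0225 0 0 0 1"}}

```text
clock: 16.1
eef_pos: [488.4, -325.1, 36.7]
tcp_rot: [0.0, 0.685, 0.728, -0.0]
force: [-7.2, 5.6, 17.0]
grip_width: 26.1
grip_force: 61.0
```

Call:
{"method": "step_arm", "body": {"rows": "0 0 -0.0005 0 0 0 1;0 0 -0.0005 0 0 0 0.62;0 0 -0.0005 0 0 0 0.5;0 0 -0.0005 0 0 0 0.3;0 0 -0.0005 0 0 0 0.1;0 0 -0.0005 0 0 0 0;0 0 -0.0005 0 0 0 0;0 0 -0.0005 0 0 0 0"}}

```text
clock: 17.1
eef_pos: [488.5, -325.0, 35.3]
tcp_rot: [-0.0, 0.685, 0.728, 0.0]
force: [-0.4, 0.2, -0.9]
grip_width: 85.4
grip_force: 0.0
```

Call:
{"method": "step_arm", "body": {"rows": "0 0 -0.02 0 0 0 0;0 0 -0.05 0 0 0 0;0 0 -0.1 0 0 0 0;0 0 -0.1 0 0 0 0;0 0 -0.1 0 0 0 0;0 0 -0.1 0 0 0 0"}}

```text
clock: 17.85
eef_pos: [488.0, -324.5, 134.4]
tcp_rot: [-0.001, 0.685, 0.728, 0.0]
force: [0.2, 0.4, 0.5]
grip_width: 85.8
grip_force: 0.0
```

```bash
python3 g.py 441 94.6 136 14.5
```

```text
t 17.85 pos [ 488.  -324.5  134.4] yaw 3.46 zaxis [-0.001  0.001 -1.   ] grip 85.8 0.0 F [0.2 0.4 0.5]
shift [ 0.4212 -0.0217 -0.001 ] turn -11.0
```

Call:
{"method": "step_arm", "body": {"rows": "0.421 -0.0215 -0.001 0 0 -11 0.2;0.421 -0.0215 -0.001 0 0 -11 0.2;0.421 -0.0215 -0.001 0 0 -11 0.2;0.421 -0.0215 -0.001 0 0 -11 0.2;0.421 -0.0215 -0.001 0 0 -11 0.2;0.421 -0.0215 -0.001 0 0 -11 0.2;0.421 -0.0215 -0.001 0 0 -11 0.2;0.421 -0.0215 -0.001 0 0 -11 0.2;0.421 -0.0215 -0.001 0 0 -11 0.2;0.421 -0.0215 -0.001 0 0 -11 0.2;0.421 -0.0215 -0.001 0 0 -11 0.2"}}

```text
clock: 19.23
eef_pos: [441.7, 93.0, 136.2]
tcp_rot: [-0.0, 0.613, 0.79, -0.0]
force: [-0.3, -0.1, 0.2]
grip_width: 68.2
grip_force: 0.0
```

```bash
python3 g.py 441 94.6 32 14.5; python3 -c "
from h import *
a=eyes.read_camera('side')[90:230,230:370,::-1];b=eyes.read_camera('top')[145:285,200:435,::-1]
cv2.imwrite('pics/p6.png',cv2.resize(np.hstack([a,b]),None,fx=2,fy=2,interpolation=2))"
```

```text
t 19.23 pos [441.7  93.  136.2] yaw 14.35 zaxis [-0.  0. -1.] grip 68.2 0.0 F [-0.3 -0.1  0.2]
shift [ 0.0017 -0.0003  0.1042] turn -0.2
```

View pics/p6.png

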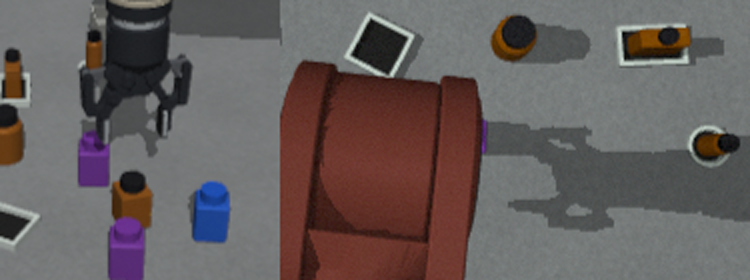

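The slim vial stands in its nest (top ~(415,217)). The gripper is centred over the amber square at side (296,190), clear of both purples and the blue. Descending and gripping.

Call:
{"method": "step_arm", "body": {"rows": "0.0015 0 0.03 0 0 0 0.2;0.0015 0 0.06 0 0 0 0.2;0.0015 0 0.08 0 0 0 0.2;0.0015 0 0.104 0 0 0 0.2;0.0015 0 0.104 0 0 0 0.2;0.0015 0 0.104 0 0 0 0.2"}}

```text
clock: 20.08
eef_pos: [441.7, 95.2, 33.2]
tcp_rot: [0.0, 0.613, 0.79, 0.0]
force: [0.2, -0.9, -0.1]
grip_width: 68.2
grip_force: 0.0
```

Call:
{"method": "step_arm", "body": {"rows": "0 0 0 0 0 0 0.3;0 0 0 0 0 0 0.4;0 0 0 0 0 0 0.5;0 0 0 0 0 0 0.6;0 0 0 0 0 0 0.8;0 0 0 0 0 0 1;0 0 0 0 0 0 1;0 0 0 0 0 0 1"}}

```text
clock: 21.08
eef_pos: [441.7, 95.4, 33.1]
tcp_rot: [0.0, 0.613, 0.79, 0.0]
force: [-0.4, 0.1, 5.9]
grip_width: 43.5
grip_force: 59.9
```

Call:
{"method": "step_arm", "body": {"rows": "0 0 -0.01 0 0 0 1;0 0 -0.03 0 0 0 1;0 0 -0.07 0 0 0 1;0 0 -0.11 0 0 0 1;0 0 -0.11 0 0 0 1;0 0 -0.11 0 0 0 1;0 0 -0.11 0 0 0 1"}}

```text
clock: 21.95
eef_pos: [440.4, 95.5, 141.0]
tcp_rot: [-0.001, 0.613, 0.79, -0.001]
force: [0.4, -0.6, -1.4]
grip_width: 43.6
grip_force: 61.3
```

```bash
python3 g.py 612 114 140 64
```

```text
t 21.95 pos [440.4  95.5 141. ] yaw 14.45 zaxis [-0.002  0.    -1.   ] grip 43.6 61.3 F [ 0.4 -0.6 -1.4]
shift [-0.0249  0.1708  0.0006] turn -49.5
```

Call:
{"method": "step_arm", "body": {"rows": "-0.0245 0.17 0 0 0 -49.5 1;-0.0245 0.17 0 0 0 -49.5 1;-0.0245 0.17 0 0 0 -49.5 1;-0.0245 0.17 0 0 0 -49.5 1;-0.0245 0.17 0 0 0 -49.5 1;-0.0245 0.17 0 0 0 -49.5 1;-0.0245 0.17 0 0 0 -49.5 1;-0.0245 0.17 0 0 0 -49.5 1;-0.0245 0.17 0 0 0 -49.5 1"}}

```text
clock: 23.08
eef_pos: [612.0, 114.1, 142.4]
tcp_rot: [0.0, 0.226, 0.974, 0.0]
force: [-0.9, -0.2, -1.5]
grip_width: 43.3
grip_force: 61.5
```

Call:
{"method": "step_arm", "body": {"rows": "0 0 0.03 0 0 0 1;0 0 0.06 0 0 0 1;0 0 0.075 0 0 0 1;0 0 0.085 0 0 0 1;0 0 0.085 0 0 0 1;0 0 0.085 0 0 0 1"}}

```text
clock: 23.82
eef_pos: [612.7, 114.1, 58.5]
tcp_rot: [0.001, 0.225, 0.974, 0.0]
force: [-0.4, -0.6, -2.1]
grip_width: 43.6
grip_force: 61.7
```

```bash
python3 g.py 612 114 37.5 64; python3 -c "
from h import *
a=eyes.read_camera('side')[140:230,180:280,::-1];b=eyes.read_camera('top')[120:210,200:300,::-1]
cv2.imwrite('pics/p7.png',cv2.resize(np.hstack([a,b]),None,fx=4,fy=4,interpolation=2))"
```

```text
t 23.82 pos [612.7 114.1  58.5] yaw 63.95 zaxis [ 0.002  0.    -1.   ] grip 43.6 61.7 F [-0.4 -0.6 -2.1]
shift [ 0.0006 -0.0004  0.021 ] turn -0.0
```

View pics/p7.png

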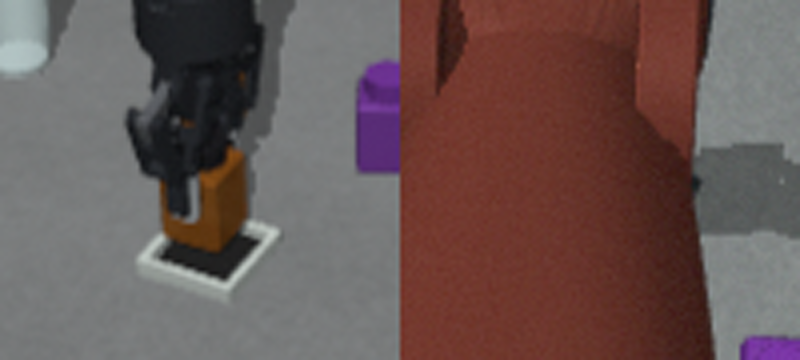

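The square bottle is in line with its nest, centred at about side (231,200). Lowering.

Call:
{"method": "step_arm", "body": {"rows": "0 0 0.008 0 0 0 1;0 0 0.014 0 0 0 1;0 0 0.018 0 0 0 1;0 0 0.019 0 0 0 1;0 0 0.02 0 0 0 1;0 0 0.021 0 0 0 1;0 0 0.0215 0 0 0 1;0 0 0.0215 0 0 0 1"}}

```text
clock: 24.92
eef_pos: [612.2, 114.1, 37.2]
tcp_rot: [0.0, 0.225, 0.974, 0.0]
force: [-5.4, -1.1, 7.9]
grip_width: 43.4
grip_force: 63.0
```

Call:
{"method": "step_arm", "body": {"rows": "0 0 0 0 0 0 0.42;0 0 0 0 0 0 0.3;0 0 0 0 0 0 0.1;0 0 0 0 0 0 0;0 0 0 0 0 0 0;0 0 0 0 0 0 0"}}

```text
clock: 25.68
eef_pos: [612.0, 114.1, 35.8]
tcp_rot: [0.0, 0.225, 0.974, 0.0]
force: [-0.3, 0.5, -0.4]
grip_width: 85.2
grip_force: 0.0
```

Call:
{"method": "step_arm", "body": {"rows": "0 0 -0.02 0 0 0 0;0 0 -0.05 0 0 0 0;0 0 -0.1 0 0 0 0;0 0 -0.1 0 0 0 0;0 0 -0.1 0 0 0 0;0 0 -0.1 0 0 0 0"}}

```text
clock: 26.42
eef_pos: [611.3, 114.1, 134.9]
tcp_rot: [-0.001, 0.225, 0.974, -0.0]
force: [0.0, 0.1, -0.6]
grip_width: 85.6
grip_force: 0.0
```

```bash
python3 g.py 622.5 -64.6 138 64
```

```text
t 26.43 pos [611.3 114.1 134.9] yaw 63.96 zaxis [-0.002  0.    -1.   ] grip 85.6 0.0 F [ 0.   0.1 -0.6]
shift [-0.0885 -0.1557 -0.0031] turn -0.0
```

Call:
{"method": "step_arm", "body": {"rows": "-0.088 -0.156 -0.002 0 0 0 0;-0.088 -0.156 -0.002 0 0 0 0;-0.088 -0.156 -0.002 0 0 0 0;-0.088 -0.156 -0.002 0 0 0 0;-0.088 -0.156 -0.002 0 0 0 0;-0.088 -0.156 -0.002 0 0 0 0;-0.088 -0.156 -0.002 0 0 0 0;-0.088 -0.156 -0.002 0 0 0 0"}}

```text
clock: 27.42
eef_pos: [622.6, -64.0, 137.8]
tcp_rot: [0.0, 0.225, 0.974, 0.0]
force: [0.1, 0.0, -0.7]
grip_width: 85.3
grip_force: 0.0
```

```bash
python3 g.py 622.5 -64.6 32 64; python3 -c "
from h import *
a=eyes.read_camera('side')[90:230,180:320,::-1];b=eyes.read_camera('top')[115:255,200:435,::-1]
cv2.imwrite('pics/p8.png',cv2.resize(np.hstack([a,b]),None,fx=2,fy=2,interpolation=2))"
```

```text
t 27.43 pos [622.6 -64.  137.8] yaw 64.02 zaxis [ 0.  0. -1.] grip 85.3 0.0 F [ 0.1  0.  -0.7]
shift [-0.0002 -0.0006  0.1058] turn 0.0
```

View pics/p8.png

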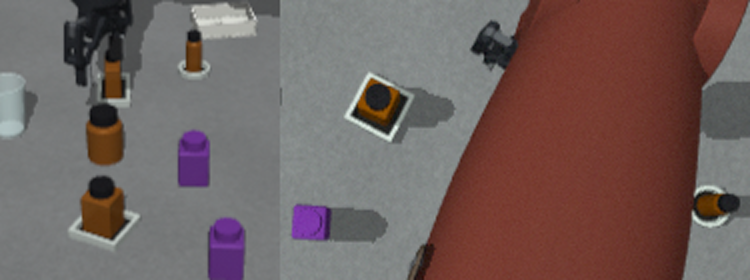

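The square bottle stands aligned in its nest (top ~(250,168)), and the gripper is above the round bottle at side (232,158). Descending.

Call:
{"method": "step_arm", "body": {"rows": "0 -0.0005 0.03 0 0 0 0;0 -0.0005 0.06 0 0 0 0;0 -0.0005 0.08 0 0 0 0;0 -0.0005 0.105 0 0 0 0;0 -0.0005 0.105 0 0 0 0;0 -0.0005 0.105 0 0 0 0"}}

```text
clock: 28.28
eef_pos: [623.0, -65.3, 34.0]
tcp_rot: [0.001, 0.225, 0.974, -0.0]
force: [0.1, 0.3, -0.1]
grip_width: 85.4
grip_force: 0.0
```

Call:
{"method": "step_arm", "body": {"rows": "0 0 0 0 0 0 0.2;0 0 0 0 0 0 0.3;0 0 0 0 0 0 0.4;0 0 0 0 0 0 0.6;0 0 0 0 0 0 0.8;0 0 0 0 0 0 1;0 0 0 0 0 0 1"}}

```text
clock: 29.15
eef_pos: [623.0, -65.3, 33.9]
tcp_rot: [0.001, 0.225, 0.974, -0.0]
force: [-0.4, 0.9, 4.9]
grip_width: 52.4
grip_force: 61.5
```

Call:
{"method": "step_arm", "body": {"rows": "0 0 -0.01 0 0 0 1;0 0 -0.03 0 0 0 1;0 0 -0.07 0 0 0 1;0 0 -0.12 0 0 0 1;0 0 -0.12 0 0 0 1;0 0 -0.12 0 0 0 1;0 0 -0.12 0 0 0 1"}}

```text
clock: 30.02
eef_pos: [621.5, -64.9, 151.4]
tcp_rot: [-0.001, 0.225, 0.974, 0.0]
force: [-0.7, 0.4, -1.8]
grip_width: 52.2
grip_force: 63.0
```

```bash
python3 g.py 625 303.5 152 64
```

```text
t 30.02 pos [621.5 -64.9 151.4] yaw 63.96 zaxis [-0.002  0.001 -1.   ] grip 52.2 63.0 F [-0.7  0.4 -1.8]
shift [ 1.586e-01  3.325e-01 -3.000e-04] turn -0.0
```

Call:
{"method": "step_arm", "body": {"rows": "0.1595 0.332 0 0 0 0 1;0.1595 0.332 0 0 0 0 1;0.1595 0.332 0 0 0 0 1;0.1595 0.332 0 0 0 0 1;0.1595 0.332 0 0 0 0 1;0.1595 0.332 0 0 0 0 1;0.1595 0.332 0 0 0 0 1;0.1595 0.332 0 0 0 0 1;0.1595 0.332 0 0 0 0 1;0.1595 0.332 0 0 0 0 1"}}

```text
clock: 31.28
eef_pos: [625.1, 302.0, 152.9]
tcp_rot: [-0.0, 0.226, 0.974, -0.0]
force: [0.2, 0.2, -1.9]
grip_width: 52.2
grip_force: 63.5
```

Call:
{"method": "step_arm", "body": {"rows": "0 0 0.03 0 0 0 1;0 0 0.06 0 0 0 1;0 0 0.085 0 0 0 1;0 0 0.095 0 0 0 1;0 0 0.095 0 0 0 1;0 0 0.095 0 0 0 1"}}

```text
clock: 32.02
eef_pos: [625.7, 303.3, 59.4]
tcp_rot: [0.001, 0.225, 0.974, 0.001]
force: [0.4, 0.3, -1.0]
grip_width: 52.2
grip_force: 63.5
```

```bash
python3 g.py 625 303.5 37.5 64; python3 -c "
from h import *
a=eyes.read_camera('side')[190:280,170:270,::-1];b=eyes.read_camera('top')[120:210,130:230,::-1]
cv2.imwrite('pics/p9.png',cv2.resize(np.hstack([a,b]),None,fx=4,fy=4,interpolation=2))"
```

```text
t 32.02 pos [625.7 303.3  59.4] yaw 63.94 zaxis [ 0.002  0.001 -1.   ] grip 52.2 63.5 F [ 0.4  0.3 -1. ]
shift [ 0.0007 -0.0001  0.0219] turn -0.1
```

View pics/p9.png

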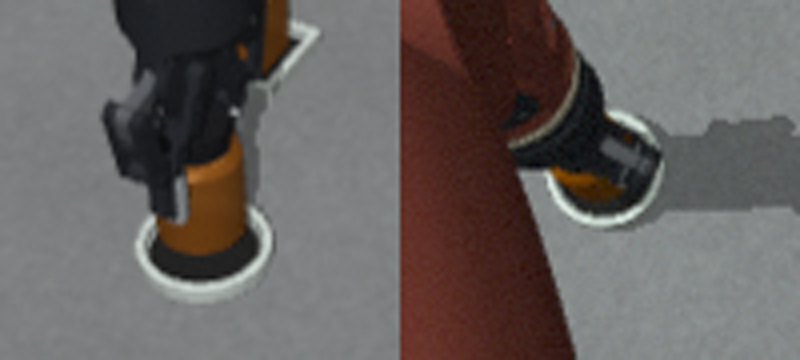

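The round bottle is over the round nest, about centred on it (side ~(220,250)). Lowering.

Call:
{"method": "step_arm", "body": {"rows": "0 0 0.008 0 0 0 1;0 0 0.014 0 0 0 1;0 0 0.018 0 0 0 1;0 0 0.019 0 0 0 1;0 0 0.02 0 0 0 1;0 0 0.021 0 0 0 1;0 0 0.021 0 0 0 1;0 0 0.021 0 0 0 1"}}

```text
clock: 33.12
eef_pos: [625.1, 303.3, 38.0]
tcp_rot: [0.0, 0.225, 0.974, 0.0]
force: [-3.4, -1.7, 5.1]
grip_width: 52.1
grip_force: 64.2
```

Call:
{"method": "step_arm", "body": {"rows": "0 0 0 0 0 0 0.32;0 0 0 0 0 0 0.2;0 0 0 0 0 0 0.1;0 0 0 0 0 0 0;0 0 0 0 0 0 0;0 0 0 0 0 0 0"}}

```text
clock: 33.88
eef_pos: [624.8, 303.2, 36.8]
tcp_rot: [0.0, 0.225, 0.974, 0.0]
force: [0.1, -1.5, 0.9]
grip_width: 85.2
grip_force: 0.0
```

Call:
{"method": "step_arm", "body": {"rows": "0 0 -0.02 0 0 0 0;0 0 -0.05 0 0 0 0;0 0 -0.1 0 0 0 0;0 0 -0.16 0 0 0 0;-0.07 0.13 -0.2 0 0 0 0;-0.07 0.13 -0.2 0 0 0 0;-0.07 0.13 -0.2 0 0 0 0;0.3 0.15 -0.2 0 0 0 0;0.3 0.15 -0.2 0 0 0 0;0.3 0.15 -0.2 0 0 0 0;0.3 0.15 -0.2 0 0 0 0;0.3 0.15 -0.2 0 0 0 0"}}

```text
clock: 35.38
eef_pos: [455.7, 545.5, 237.6]
tcp_rot: [0.001, 0.225, 0.974, 0.001]
force: [1.0, 0.7, 0.3]
grip_width: 85.4
grip_force: 0.0
```

```bash
python3 g.py; python3 -c "
from h import *
a=eyes.read_camera('side')[85:285,150:350,::-1];b=eyes.read_camera('top')[85:285,90:440,::-1]
cv2.imwrite('pics/p10.png',cv2.resize(np.hstack([a,b]),None,fx=1.45,fy=1.45,interpolation=2))"
```

```text
t 35.38 pos [455.7 545.5 237.6] yaw 63.95 zaxis [ 0.001  0.001 -1.   ] grip 85.4 0.0 F [1.  0.7 0.3]
```

View pics/p10.png

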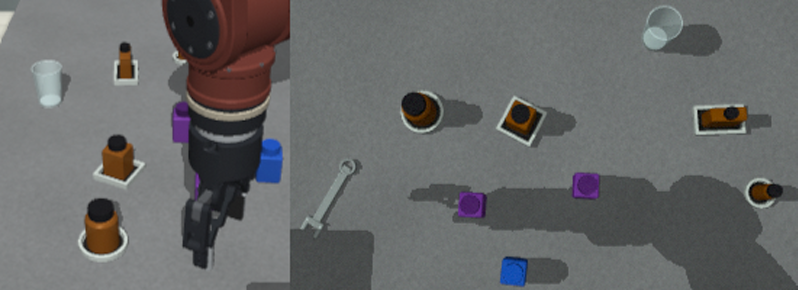

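The picture shows all four bottles upright inside their nests, and the beaker, spanner, blue and purple bottles where they were. Handing in.

Call:
{"method": "step_arm", "body": {"rows": "0 0 0 0 0 0 0;0 0 0 0 0 0 0;0 0 0 0 0 0 0"}}

```text
clock: 35.85
eef_pos: [458.7, 543.7, 235.6]
tcp_rot: [0.0, 0.226, 0.974, -0.0]
force: [-0.2, 0.8, -0.2]
grip_width: 85.0
grip_force: 0.0
```

```bash
python3 -c "
from cell import workorder
print(workorder.finish_job())"
```

```text
the job is handed in; nothing more can be done
None
```

All four amber bottles stand upright in their matching nests in the final pictures, the beaker, spanner, blue and purple bottles are untouched, and the job was handed in at about 36 s; the hand-in returned no verdict.

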